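# Keep the oat biscuits warm

### The job

Switch on the warming plate with its power button, then move every oat biscuit from the baking sheet to the white plate with the lifter: slide its blade under a biscuit, pushing against the sheet's far lip, carry it over and tip it out gently from low down so that all lie inside the rim (they may overlap) and none is touched by hand. When all are on the plate, press the heat button and after it the timer button, one button at a time; leave the lifter standing upright on its cork mat and do not disturb the other things on the worktop.

Things in the scene. Friction and masses are not known exactly. Their poses are not given: they have to be found in the camera images.
- biscuit1: one oat biscuit (there are two or three in all; absent ones read None): a rigid tan disc 84 mm across and 12 mm thick, 60 g, too wide for a hand to take. Origin at the centre of its underside, z up. Its underside is flat out to 30 mm from the centre, then slopes up to 4.5 mm at 41.5 mm. All start flat on the sheet, side by side.
- biscuit2: one oat biscuit (there are two or three in all; absent ones read None): a rigid tan disc 84 mm across and 12 mm thick, 60 g, too wide for a hand to take. Origin at the centre of its underside, z up. Its underside is flat out to 30 mm from the centre, then slopes up to 4.5 mm at 41.5 mm. All start flat on the sheet, side by side.
- biscuit3: one oat biscuit (there are two or three in all; absent ones read None): a rigid tan disc 84 mm across and 12 mm thick, 60 g, too wide for a hand to take. Origin at the centre of its underside, z up. Its underside is flat out to 30 mm from the centre, then slopes up to 4.5 mm at 41.5 mm. All start flat on the sheet, side by side.
- lifter: biscuit lifter, 0.16 kg: a steel blade 2 mm thick, 64 mm wide; at its rear a neck carries a dark wooden handle that reaches forward above the blade. Origin at the blade's underside, below the grip place; x to the front edge, z up. Blade: x = -66 to +36 mm. Neck: x = -66 to -58 mm, 30 mm wide. Handle: x = -66 to +37 mm, 20 mm wide (y), z = 53 to 79 mm. Starts standing on the mat.
- blade_tip (a point): middle of the lifter's front edge, on its underside; axes of the lifter. The polished blade is slippery (friction about 0.28): a biscuit on it slides off, forward or sideways, when it is tilted more than about 20 deg; the neck stops it at the rear (room for a biscuit: 94 mm).
- sheet: baking sheet, dark metal, fixed: a flat sheet 210 mm (x) by 296 mm (y), 2.5 mm thick. Lips 15 mm high along the far side (inner face at x = +102 mm) and both ends (inner faces at y = +-145 mm); the near side is open. Origin at the centre of its underside, x towards the far lip, z up.
- warmer: electric warming plate, fixed, 235 mm (x) by 280 mm (y): a metal case with a white ceramic plate on top and a black strip with three round grey buttons along the front. Origin at the centre of its underside; x points to the back, y to the left as the robot sees it, z up. It stands to the left or to the right of the baking sheet.
- plate (a point): centre of the upper face of the white plate, 24 mm above the worktop; axes of the warmer. The plate measures 167 mm (x) by 262 mm (y) within a rim 6 mm thick that stands 8 mm above it.
- mat: cork mat on which the lifter stands, fixed, 170 mm (x) by 120 mm (y), 5 mm thick; origin at the centre of its underside. It lies on the other side of the baking sheet from the warmer.
- power (a joint): travel of the power button, the left-hand, largest (34 mm across) one as seen from the robot: 0 up, 0.006 m fully down; pressed straight down, springs back, 5 N at full travel; counts as pressed beyond 0.004 m
- power_top (a point): centre of the top of the power button; moves with it; 35 mm above the worktop when up
- heat (a joint): travel of the heat button, the middle (26 mm across) one as seen from the robot: 0 up, 0.006 m fully down; pressed straight down, springs back, 5 N at full travel; counts as pressed beyond 0.004 m
- heat_top (a point): centre of the top of the heat button; moves with it; 35 mm above the worktop when up
- timer (a joint): travel of the timer button, the right-hand (26 mm across) one as seen from the robot: 0 up, 0.006 m fully down; pressed straight down, springs back, 5 N at full travel; counts as pressed beyond 0.004 m
- timer_top (a point): centre of the top of the timer button; moves with it; 35 mm above the worktop when up
- spread_pot: bystander behind the baking sheet: small round tub of spread, 72 mm wide, 71 mm tall
- lemon: bystander behind the baking sheet: a lemon, 72x55x56 mm
- garlic: bystander behind the baking sheet: a garlic bulb, about 50 mm
- kitchen_timer: bystander behind the baking sheet: a squat wind-up kitchen timer, 65 mm wide, 55 mm tall
- teaspoon: bystander behind the baking sheet: a metal teaspoon, 130 mm long

How it is judged:
By the outcome, as a careful person would: the job done as asked, in the order asked, and still so for the second after the job is handed in, with the robot touching nothing.
Of biscuit1, biscuit2, biscuit3 only 2 to 3 are there at a start; the rules pass over those that are not, and their reading is None.
At some moment in a run one of biscuit1, biscuit2, biscuit3 may be knocked a few centimetres aside while the robot is not near it.
It also fails if it takes over 210 s, if anything falls off the work surface, if the arm or the gripper's body presses on something with over 40 N, if the wrist force passes 120 N, or if a joint passes its speed limit or range.

### The arm

A 6-joint arm with a two-finger parallel gripper is mounted at the origin on a cart in front of the work surface, level with it; the furniture and walls round the work are solid. World frame = base frame: x ahead of the robot, y to its left, z up, the work surface at z = 0. Lengths are in m, angles in rad, forces in N, time in s.
With the tool pointing down it reaches from about 0.375 to 0.975 m from the base axis. Payload 3.8 kg.
Tool frame: the origin (TCP) lies midway between the tips of the shut fingers; the grasp point (between the pads) lies arm.tcp_to_grasp behind it (arm.tcp_to_grasp is the distance from the TCP to the grasp point, in m); z points along the fingers, y is the line along which they close (so a half turn about z gives the same grasp; the last joint's range is limited). The gripper opens to 85 mm and grips with 20 to 120 N. Pads are 22 mm wide; open, the fingers measure 114 mm over their backs; the gripper's body (76 mm by 85 mm) begins 54 mm behind the grasp point. The pads swing forward as they close: fully open they stand 13 mm farther back than shut.
Start: joints at [-1.256, 0.264, 1.604, -0, 1.274, -0.037], TCP at [0.233, -0.634, 0.231] pointing down, gripper open.
Joint ranges: [-2.63, 2.63], [-0.94, 2.18], [0.31, 2.57], [-1.31, 4.45], [0, 2.66], [-2.55, 2.55]. Speed limits (rad/s): [2.57, 2.57, 3.14, 3.14, 3.14, 3.14].

### API

Orientations are given as a rotation vector (axis times angle).
In Python, from cell import arm gives the robot as it stands.
- The arm moves only by the shell command python3 inch.py 'ROWS' [FORCE]. ROWS is a JSON list of rows, 1 to 5 of them, each written [opening, [dx, dy, dz], [rx, ry, rz]]: the finger opening in m, then dx, dy, dz in shares of the most that a row can go, 1 being 62.5 mm, then a rotation vector rx, ry, rz in units of 0.2 rad; each row shifts and turns the commanded pose from where the row before left it, along the tool's axes as they then stand; what a row does not reach is not made up. A row lasts 1/8 s, in which the tool goes at most 0.0625 m and 0.188 rad, less where a joint would pass 70% of its speed; a pose out of reach is approached as far as the arm can. The fingers move at their own pace and stop on an object; FORCE is the grip in N (left out, the last holds). Time passes only in rows, so rows that do not move let the fingers close. It prints the time, the measured TCP pose, the force, the opening and the grip force at its end. Input that does not fit is refused with a message, and nothing moves.
- arm.get_obs(): the state, without advancing time (a new reading comes with each control period).
- arm.snapshot(name): name is "scene" or "top" or "wrist"; returns the picture (384x512x3 uint8, blue, green, red); there is no depth.
- arm.calibration(name): a dict with "fx", "fy", "cx", "cy" (pixels), "dist" ([k1, k2, p1, p2, k3] as OpenCV has them; the pictures are not rectified), "cam_to_world" (4x4, takes a point from camera to world coordinates); the wrist camera has in their place "hand_eye" (4x4, takes a point from camera to tool coordinates, whose origin is the TCP and whose axes are the flange's). Camera axes: x right, y up, looking along -z (the intrinsics and any distortion apply to the point x, -y, -z); pixel columns grow to the right and rows downward; lengths in m; the calibration is good to about 2 mm. A picture is of the moment at which its call begins: read the wrist's pose just before it. calibration takes no time and is no camera call.
- arm.hand_in(): hands the job in; it is judged then, once.
The state is a dict: "time_s": time; "joints": joint angles; "joint_velocities": joint speeds; "joint_torque": joint torques, N m; "ee_pos": TCP position; "eef_rot": TCP orientation; "ft_force": force on the tool from outside, world axes, zero at the start; "ft_torque": the same for the moment, N m; "width": finger opening in m; "grip_force": force on a finger pad.
Only numpy, scipy, OpenCV 4.12 (cv2) and the standard library are available. Lean on these libraries where they do the work, as an engineer would, in place of code of your own. Each camera call takes 0.05 s, during which the arm holds its last target. There are 200 camera calls.

## Working session

There is one attempt and no reset: what is moved stays moved. The work goes in short steps, Python scripts to look and compute and a shell command to move; the robot and the scene stay as the last step left them, time stands still between calls to the robot, and variables do not carry over. Pictures are saved under pics/ and viewed, at most 14 in all, crops included, and the job is handed in when it is done.

```bash
ls; mkdir -p pics
python3 - <<'E'
from cell import arm
import cv2,numpy as np
for n in("scene","top"):
    cv2.imwrite(f"pics/{n}0.png",arm.snapshot(n)); c=arm.calibration(n); print(n,c)
print(arm.calibration("wrist"),arm.tcp_to_grasp); o=arm.get_obs(); print(o)
E
```

```text
cell.py
inch.py
pics
scene {'fx': 431.7279873617968, 'fy': 431.7279873617968, 'cx': 259.4614049174531, 'cy': 185.89332501568137, 'dist': array([-0.12450691,  0.        ,  0.        ,  0.        ,  0.        ]), 'cam_to_world': array([[-0.49128818,  0.42966531, -0.75764348, -0.50448738],
       [-0.87094525, -0.25182918,  0.42194364,  0.60673809],
       [-0.00950219,  0.86716192,  0.49793566,  0.76629004],
       [ 0.        ,  0.        ,  0.        ,  1.        ]])}
top {'fx': 407.00364553390347, 'fy': 407.00364553390347, 'cx': 255.3800857369135, 'cy': 193.33832470739696, 'dist': array([-0.13886611,  0.        ,  0.        ,  0.        ,  0.        ]), 'cam_to_world': array([[-0.01480988,  0.98280499, -0.18405169,  0.34174653],
       [-0.99967277, -0.01071401,  0.02322855,  0.01261266],
       [ 0.02085721,  0.18433547,  0.98264206,  1.19825968],
       [ 0.        ,  0.        ,  0.        ,  1.        ]])}
{'fx': 292.41563051228724, 'fy': 292.41563051228724, 'cx': 251.5571671514542, 'cy': 192.89281081831612, 'dist': ar
[... 423 characters left out ...]
)} 0.0187
{'time_s': 0.1, 'joints': array([-1.25589277e+00,  2.64683147e-01,  1.60527545e+00, -1.54576237e-05,
        1.27373668e+00, -3.69002440e-02]), 'joint_velocities': array([-0.00134877, -0.00220055, -0.00245905, -0.0019464 , -0.00044294,
       -0.00026977]), 'joint_torque': array([ 5.62079622e-04, -5.16706860e+01, -3.68591809e+01, -9.03014802e-05,
        6.30144757e-03, -2.41490028e-05]), 'ee_pos': array([ 0.23237835, -0.63300257,  0.23006243]), 'eef_rot': array([-3.09106561e+00, -5.49409712e-01,  4.80283278e-04]), 'ft_force': array([ 0.22253967, -0.71175993, -0.06951423]), 'ft_torque': array([-0.07412998, -0.03994578,  0.01798221]), 'grip_force': 0.0, 'width': 0.08535716640673233}
```
View pics/top0.png

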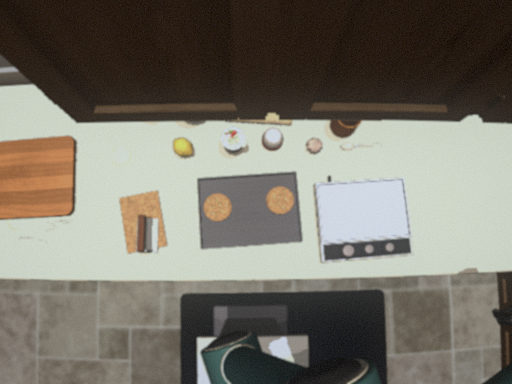

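View pics/scene0.png

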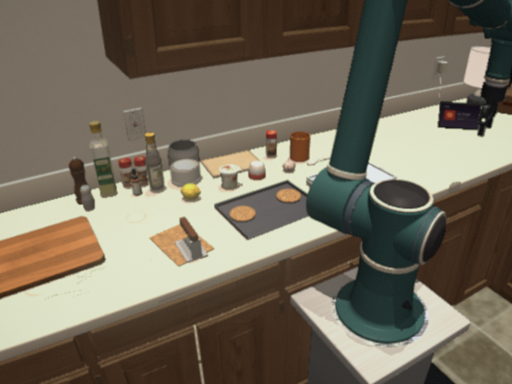

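The top view shows two biscuits at (217,207) and (280,200), and the warmer on the right with buttons at (348,251), (369,249) and (389,247). The mat is on the left at about (143,222), with the lifter's dark handle at (142,233) and its blade at (152,235).

Create h.py:
```python
from cell import arm
import cv2,numpy as np
from scipy.spatial.transform import Rotation as R
def cal(n,o=None):
    c=arm.calibration(n); K=np.array([[c['fx'],0,c['cx']],[0,c['fy'],c['cy']],[0,0,1]])
    if n=='wrist':
        T=np.eye(4); T[:3,:3]=R.from_rotvec(o['eef_rot']).as_matrix(); T[:3,3]=o['ee_pos']; T=T@c['hand_eye']
    else: T=c['cam_to_world']
    return K,c['dist'],T
def cast(C,uv,z):
    K,d,T=C; p=cv2.undistortPoints(np.array(uv,float).reshape(-1,1,2),K,d)[:,0]
    r=np.c_[p[:,0],-p[:,1],-np.ones(len(p))]@T[:3,:3].T
    return T[:3,3]+r*((z-T[2,3])/r[:,2])[:,None]
def proj(C,P):
    K,d,T=C; q=(np.atleast_2d(P)-T[:3,3])@T[:3,:3]; q=q*[1,-1,-1]
    return cv2.projectPoints(q,np.zeros(3),np.zeros(3),K,d)[0][:,0]
def blobs(m,lo=30):
    cs=cv2.findContours(m.astype(np.uint8),cv2.RETR_EXTERNAL,cv2.CHAIN_APPROX_NONE)[0]
    return [c for c in sorted(cs,key=cv2.contourArea,reverse=True) if cv2.contourArea(c)>lo]
```

Run:
```python
from h import *
im=cv2.imread('pics/top0.png'); C=cal('top')
a=cv2.resize(im[180:265,110:175],None,fx=6,fy=6,interpolation=cv2.INTER_CUBIC)
b=cv2.resize(cv2.imread('pics/scene0.png')[205:275,140:225],None,fx=6,fy=6,interpolation=cv2.INTER_CUBIC)
H=max(a.shape[0],b.shape[0]);f=lambda x:cv2.copyMakeBorder(x,0,H-x.shape[0],0,10,0)
o=np.hstack([f(a),f(b)]);s=min(1,800/o.shape[1]);cv2.imwrite('pics/l.png',cv2.resize(o[:600],None,fx=s,fy=s))
hsv=cv2.cvtColor(im,cv2.COLOR_BGR2HSV)
m=(hsv[...,1]>90)&(hsv[...,0]<25)&(hsv[...,2]>90)
m[:, :185]=0;m[:170]=0;m[250:]=0;m[:,310:]=0
for c in blobs(m):
    (u,v),r=cv2.minEnclosingCircle(c); M=cv2.moments(c)
    print('bis',u,v,r,cast(C,[[M['m10']/M['m00'],M['m01']/M['m00']]],.0145))
# dark
d=im.max(2)<95; d[:165]=0;d[265:]=0
for c in blobs(d,150):
    r=cv2.minAreaRect(c); print('dark',r, cast(C,cv2.boxPoints(r),.01).round(3).tolist())
# white plate
w=(im.min(2)>170)&(hsv[...,1]<40);w[:165]=0;w[265:]=0;w[:,:310]=0;w[:,420:]=0
for c in blobs(w,1000)[:1]:
    r=cv2.minAreaRect(c); print('plate',r, cast(C,cv2.boxPoints(r),.03).round(3).tolist(),cast(C,[r[0]],.03))
print(cast(C,[[348,251],[369,249],[389,247]],.035))
g=im[235:262,320:412].copy();print(g.max(2)[12:18:2])
```

```text
bis 217.22891235351562 207.03614807128906 13.810113906860352 [[0.52402182 0.0977411  0.0145    ]]
bis 279.51470947265625 199.83824157714844 13.782971382141113 [[ 0.54302197 -0.08667998  0.0145    ]]
dark ((366.85784912109375, 249.0101318359375), (15.104374885559082, 84.35650634765625), 85.91438293457031) [[0.41, -0.215, 0.01], [0.422, -0.472, 0.01], [0.377, -0.473, 0.01], [0.366, -0.217, 0.01]]
plate ((364.4999694824219, 214.49996948242188), (108.99998474121094, 98.99998474121094), -0.0) [[0.354, -0.168, 0.03], [0.645, -0.179, 0.03], [0.643, -0.517, 0.03], [0.344, -0.492, 0.03]] [[ 0.49376767 -0.33495962  0.03      ]]
[[ 0.38805371 -0.27874548  0.035     ]
 [ 0.3923146  -0.34103958  0.035     ]
 [ 0.39656334 -0.40134422  0.035     ]]
[[174 207 215 176 110  74  74  72  75  74  74  77  74  77  80  75  82  74
   74  69  71  73  77 106 147 164 170 168 167 161 167 156 135 110  80  75
   67  75  75  75  70  74  73  76  88 124 158 167 168 166 161 158 141 102
   81  70  70  73  73  74  71  71  65  71  76 107 148 170 172 167 167 160
  151 131  94  75  73  67  71  73  75  71  68  75  67  73  73  74  69  90
  148 197]
 [168 203 215 174 110  75  74  75  75  72  75  75  79  79  72  75  76  75
   72  70  71  77 104 147 174 176 174 171 171 168 163 168 157 133  97  77
   67  77  73  70  75  69  71  74  94 135 169 176 171 162 164 162 145 113
   82  72  73  74  77  74  75  67  65  74  74  89 124 146 164 165 161 156
  141 107  80  70  74  72  72  74  74  73  69  69  68  70  69  75  69  79
  132 191]
 [168 197 210 176 110  76  76  77  71  74  74  74  76  73  75  75  73  75
   73  73  76  69 104 147 174 181 177 175 173 168 168 159 156 138 101  72
   69  72  75  72  73  72  70  69  75 101 137 160 172 172 160 147 124  94
   74  72  73  74  71  69  70  68  64  69  67  71  72  85 100 108 112 103
   82  75  73  71  71  74  71  68  65  66  73  72  70  69  67  71  71  77
  119 181]]
```

View pics/l.png

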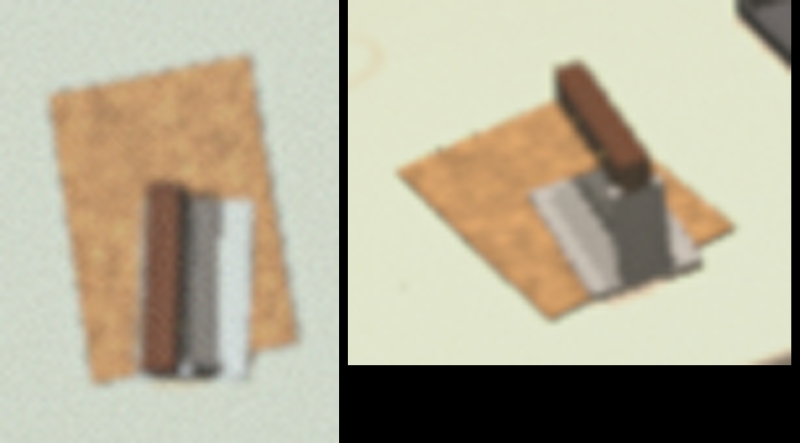

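```bash
cat >> h.py <<'E'
def to(xyz,yaw=None,o=None):
    """tool-frame delta to reach xyz (TCP), then rotation vector to tool-down with tool x at yaw"""
    o=o or arm.get_obs(); A=R.from_rotvec(o['eef_rot'])
    d=A.inv().apply(np.array(xyz)-o['ee_pos']); s='d %s |%.3f|'%(d.round(4),np.linalg.norm(d))
    if yaw is not None:
        B=R.from_matrix([[np.cos(yaw),np.sin(yaw),0],[np.sin(yaw),-np.cos(yaw),0],[0,0,-1]])
        s+=' rot %s'%(A.inv()*B).as_rotvec().round(4)
    x=A.as_matrix()[:,0]; print(s,'now',o['ee_pos'].round(4),'yaw %.4f'%np.arctan2(x[1],x[0]),'t',round(o['time_s'],2),'F',o['ft_force'].round(1))
E
python3 - <<'E'
from h import *
to([.36,-.32,.23],.069)
E
```

```text
d [ 0.2277 -0.2499  0.0006] |0.338| rot [-2.100e-03  2.000e-04  2.828e-01] now [ 0.2324 -0.633   0.2301] yaw 0.3518 t 0.1 F [ 0.2 -0.7 -0.1]
```

Careful with the scale: shifts go in shares of 62.5 mm and turns go in units of 0.2 rad. That gives: 0.038 m is 0.608, -0.042 m is -0.672.

```bash
python3 inch.py '[[0,[0.608,-0.672,0],[0,0,0]],[0,[0.608,-0.672,0],[0,0,0]],[0,[0.608,-0.672,0],[0,0,0]],[0,[0.608,-0.672,0],[0,0,0]],[0,[0.608,-0.672,0],[0,0,0]]]' 40; python3 inch.py '[[0,[0.608,-0.64,0],[0,0,0]],[0,[0,0,0],[0,0,0.7]],[0,[0,0,0],[0,0,0.7]],[0,[0,0,0],[0,0,0]]]'
python3 - <<'E'
from h import *
o=arm.get_obs(); im=arm.snapshot('wrist'); cv2.imwrite('pics/w1.png',im); to([.3885,-.279,.1],.069,o)
E
```

```text
time_s: 0.72
ee_pos: [0.3388, -0.3691, 0.2308]
eef_rot: [-3.093, -0.549, 0.0]
ft_force: [-0.5, -0.1, 1.0]
width: 0.0004
grip_force: 0.0
time_s: 1.23
ee_pos: [0.3604, -0.3199, 0.2309]
eef_rot: [-3.139, -0.116, 0.001]
ft_force: [0.1, -0.5, 1.5]
width: -0.0
grip_force: 0.0
d [ 0.0311 -0.0387  0.1309] |0.140| rot [-0.0005  0.0004  0.0048] now [ 0.3604 -0.3199  0.2309] yaw 0.0738 t 1.23 F [ 0.1 -0.5  1.5]
```

View pics/w1.png

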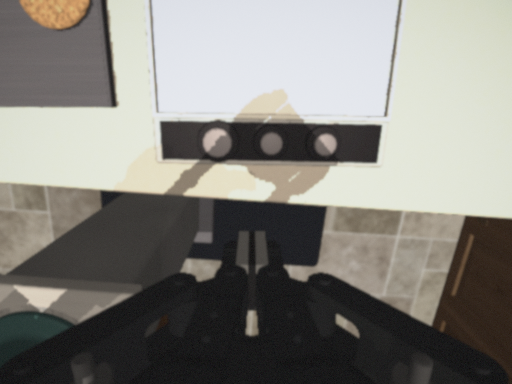

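The wrist view shows the warmer, with buttons at (217,141), (271,143) and (325,144) and the inner edge of the white plate running about (155,115)–(387,117).

Run:
```python
from h import *
o=arm.get_obs(); im=cv2.imread('pics/w1.png'); C=cal('wrist',o)
s=im[120:165,160:382]; hsv=cv2.cvtColor(s,cv2.COLOR_BGR2HSV)
for c in blobs((s.max(2)>105)[3:-6],60):
    (u,v),r=cv2.minEnclosingCircle(c)
    if r<25: print(u+160,v+123,r,cast(C,[[u+160,v+123]],.035).round(4))
print('strip/plate front corners',cast(C,[[155,113],[387,117]],.032).round(4).tolist(), 'case',cast(C,[[158,161],[381,163]],.024).round(4).tolist())
t=cal('top');im=cv2.imread('pics/top0.png'); print(cast(t,[[404,179],[316,182],[411,254],[320,261]],.024).round(4).tolist())
```

```text
216.0999984741211 141.29999923706055 14.103291511535645 [[ 0.391  -0.2763  0.035 ]]
326.0 143.5 10.735555648803711 [[ 0.398  -0.4021  0.035 ]]
271.0263137817383 142.9736843109131 9.47035026550293 [[ 0.3938 -0.3391  0.035 ]]
strip/plate front corners [[0.4173, -0.2059, 0.032], [0.4328, -0.4679, 0.032]] case [[0.361, -0.2061, 0.024], [0.3788, -0.4752, 0.024]]
[[0.6011, -0.4675, 0.024], [0.594, -0.1958, 0.024], [0.3746, -0.4716, 0.024], [0.3616, -0.1982, 0.024]]
```

To row units: 0.05 m is 0.8, -0.02 m is -0.32.

```bash
python3 inch.py '[[0,[0.24,-0.32,0.8],[0,0,0]],[0,[0.232,-0.32,0.8],[0,0,0]],[0,[0,0,0.32],[0,0,0]],[0,[0,0,0.16],[0,0,0]],[0,[0,0,0.048],[0,0,0]]]'
python3 - <<'E'
from h import *
to([.390,-.2775,.03])
E
```

```text
time_s: 1.9
ee_pos: [0.387, -0.2788, 0.0982]
eef_rot: [-3.139, -0.113, 0.0]
ft_force: [0.6, 0.1, -0.1]
width: 0.0
grip_force: 0.0
d [ 0.0031 -0.001   0.0682] |0.068| now [ 0.387  -0.2788  0.0982] yaw 0.0722 t 1.9 F [ 0.6  0.1 -0.1]
```

To row units: 0.04 m is 0.64, 0.022 m is 0.352.

```bash
python3 inch.py '[[0,[0.048,-0.016,0.64],[0,0,0]],[0,[0,0,0.352],[0,0,0]],[0,[0,0,0.064],[0,0,0]],[0,[0,0,0.0432],[0,0,0]],[0,[0,0,0],[0,0,0]]]'
```

```text
time_s: 2.52
ee_pos: [0.39, -0.2777, 0.0328]
eef_rot: [-3.139, -0.113, 0.001]
ft_force: [-7.0, 5.9, 17.0]
width: -0.0001
grip_force: 8.5
```

```bash
python3 - <<'E'
from h import *
w=arm.snapshot('wrist'); s=arm.snapshot('top')
a=cv2.resize(w[130:300,150:350],(588,500)); b=cv2.resize(s[225:270,315:345+20],(200,180))
b=cv2.copyMakeBorder(b,0,320,0,0,0); cv2.imwrite('pics/p.png',np.hstack([a,b]))
o=arm.get_obs();print(o['ee_pos'],o['ft_force'],o['ft_torque'],o['joint_velocities'].round(3))
E
python3 inch.py '[[0,[0,0,0],[0,0,0]]]'
```

```text
[ 0.39001197 -0.27769201  0.03285126] [-7.35882234  5.32555783 16.74528869] [0.91870837 1.23880626 0.01509914] [ 0.002  0.002  0.001 -0.002 -0.002 -0.001]
time_s: 2.75
ee_pos: [0.39, -0.2777, 0.0328]
eef_rot: [-3.139, -0.113, 0.001]
ft_force: [-7.4, 5.1, 15.7]
width: 0.0
grip_force: 8.2
```

View pics/p.png

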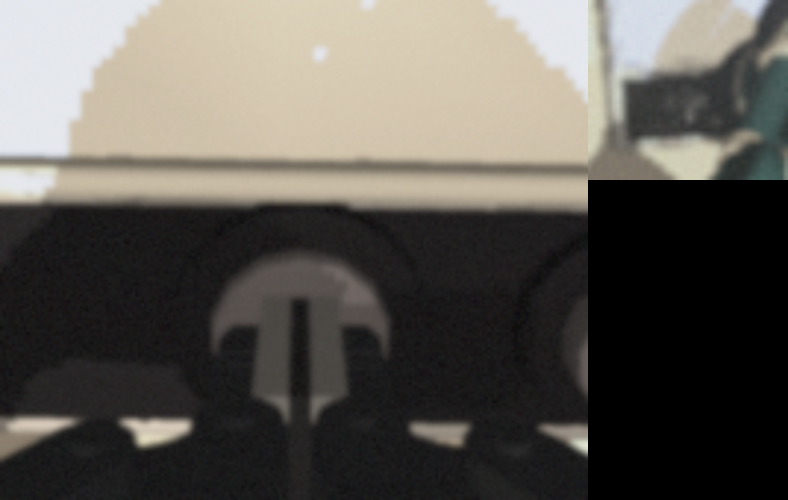

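The fingertips sit squarely on the power button. The force suggests it has bottomed out, so I'll check the force profile on release.

```bash
for i in 1 2 3 4 5 6; do python3 inch.py '[[0,[0,0,-0.0288],[0,0,0]],[0,[0,0,0],[0,0,0]]]' | egrep 'ee_pos|ft_f'; done
```

```text
ee_pos: [0.3907, -0.2782, 0.0336]
ft_force: [-2.2, 1.5, 4.0]
ee_pos: [0.3907, -0.2781, 0.0341]
ft_force: [-0.8, -1.3, 4.1]
ee_pos: [0.3907, -0.278, 0.0355]
ft_force: [0.1, -1.8, 3.2]
ee_pos: [0.3903, -0.2773, 0.0369]
ft_force: [1.4, -0.8, 3.4]
ee_pos: [0.3898, -0.2769, 0.0384]
ft_force: [1.1, -1.0, 2.2]
ee_pos: [0.3893, -0.2765, 0.0399]
ft_force: [1.1, -0.0, 0.6]
```

The force falls off like a spring, from 5 N to 0 over 6 mm, so the power button was fully pressed. The shut tips reach about 4 mm below the reported TCP. Next I move to the sheet for a wrist view.

To row units: -0.06 m is -0.96, -0.058 m is -0.928, 0.03 rad is 0.15.

```bash
python3 inch.py '[[0.085,[0,0,-0.8],[0,0,0]],[0.085,[0,0,-0.96],[0,0,0]],[0.085,[0,0,-0.96],[0,0,0.05]],[0.085,[0.16,-0.928,-0.32],[0,0,0.15]],[0.085,[0.16,-0.928,-0.16],[0,0,0.15]]]' | grep ee; python3 inch.py '[[0.085,[0.16,-0.928,0],[0,0,0]],[0.085,[0.16,-0.928,0],[0,0,0]],[0.085,[0,-0.8,0],[0,0,0]],[0.085,[0,0,0],[0,0,0]]]'
python3 - <<'E'
from h import *
o=arm.get_obs(); im=arm.snapshot('wrist'); cv2.imwrite('pics/w2.png',im); to([.42,.2,.25],0,o)
t=cal('top'); print(cast(t,[[158.5,218.3],[157.3,252.4]],.007).round(3).tolist(),cast(t,[[138,216],[146,216]],.079).round(3).tolist())
E
```

```text
ee_pos: [0.4049, -0.1598, 0.2422]
eef_rot: [3.141, -0.003, 0.004]
time_s: 5.38
ee_pos: [0.4233, 0.0086, 0.2398]
eef_rot: [-3.141, -0.012, 0.002]
ft_force: [-0.6, -0.5, 0.2]
width: 0.0849
grip_force: 0.0
d [-0.0019 -0.1914 -0.01  ] |0.192| rot [-0.0009  0.0015  0.0076] now [0.4233 0.0086 0.2398] yaw 0.0076 t 5.38 F [-0.6 -0.5  0.2]
[[0.493, 0.272, 0.007], [0.393, 0.273, 0.007]] [[0.491, 0.314, 0.079], [0.491, 0.292, 0.079]]
```

View pics/w2.png

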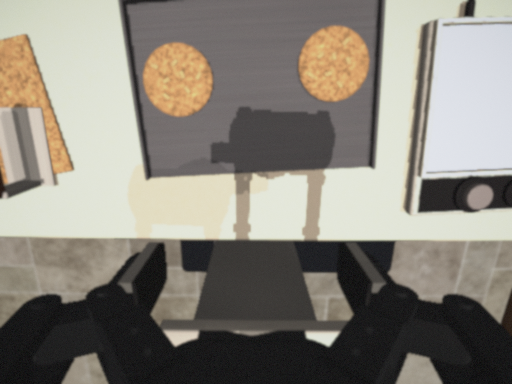

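The wrist view shows the biscuits at (178,79) and (334,63), the sheet's near corners at (147,179) and (376,166), and the mat with the lifter at far left. Only two biscuits are present.

Run:
```python
from h import *
o=arm.get_obs(); C=cal('wrist',o); im=cv2.imread('pics/w2.png'); hsv=cv2.cvtColor(im,cv2.COLOR_BGR2HSV)
m=(hsv[...,1]>90)&(hsv[...,0]<25)&(hsv[...,2]>90)
m[:,:120]=0;m[130:]=0;m[:,400:]=0
for c in blobs(m,300):
    (u,v),r=cv2.minEnclosingCircle(c); M=cv2.moments(c)
    print('bis',u,v,r,cast(C,[[M['m10']/M['m00'],M['m01']/M['m00']]],.0145).round(4))
print('sheet near w',cast(C,[[147,179],[376,166]],.0025).round(4).tolist(),'inner plate fl', cast(C,[[427,173]],.03).round(4))
T=cal('top'); t=cv2.imread('pics/top0.png'); s=t[170:252,190:305]
d=blobs((s.max(2)<130).astype(np.uint8),2000)[0]; bp=cv2.boxPoints(cv2.minAreaRect(d))+[190,170]; print(bp.tolist(),cast(T,bp,.008).round(4).tolist())
to([.37,.29,.24],0,o)
```

```text
bis 333.0161437988281 63.19355010986328 38.452064514160156 [[ 0.5446 -0.0865  0.0145]]
bis 176.42770385742188 79.35542297363281 37.47614669799805 [[0.5261 0.0955 0.0145]]
sheet near w [[0.4017, 0.1472, 0.0025], [0.4213, -0.1568, 0.0025]] inner plate fl [[ 0.4185 -0.21    0.03  ]]
[[196.4203701019287, 178.3053092956543], [296.7743377685547, 171.61503982543945], [301.4203567504883, 241.3052978515625], [201.06639099121094, 247.9955596923828]] [[0.6124, 0.1605, 0.008], [0.63, -0.1415, 0.008], [0.4203, -0.1483, 0.008], [0.4046, 0.1449, 0.008]]
d [-5.180e-02 -2.833e-01 -2.000e-04] |0.288| rot [0.0003 0.0013 0.006 ] now [0.4235 0.007  0.2398] yaw 0.0060 t 5.42 F [ 0.3 -0.6 -0.4]
```

To row units: -0.057 m is -0.912, -0.055 m is -0.88.

```bash
python3 inch.py '[[0.085,[-0.16,-0.912,0],[0,0,0]],[0.085,[-0.16,-0.912,0],[0,0,0]],[0.085,[-0.16,-0.912,0],[0,0,0]],[0.085,[-0.16,-0.912,0],[0,0,0]],[0.085,[-0.16,-0.88,0],[0,0,0]]]'>/dev/null; python3 inch.py '[[0.085,[0,0,0],[0,0,0.03]],[0.085,[0,0,0],[0,0,0]]]'
python3 - <<'E'
from h import *
o=arm.get_obs(); im=arm.snapshot('wrist'); cv2.imwrite('pics/w3.png',im); to([.458,.304,.14],0,o)
E
```

```text
time_s: 6.3
ee_pos: [0.3741, 0.2872, 0.2399]
eef_rot: [3.14, -0.008, -0.001]
ft_force: [0.8, 0.1, 0.4]
width: 0.085
grip_force: 0.0
d [ 0.0839 -0.0173  0.0998] |0.132| rot [ 0.0016  0.0007 -0.0048] now [0.3741 0.2872 0.2399] yaw -0.0048 t 6.3 F [0.8 0.1 0.4]
```

View pics/w3.png

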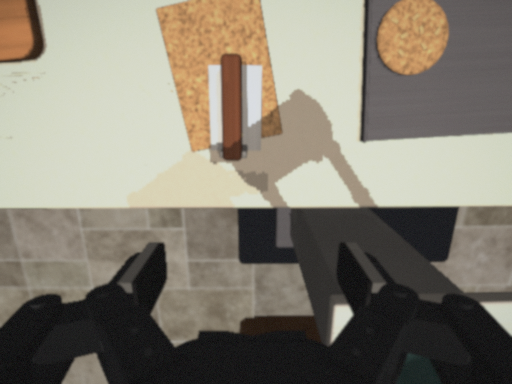

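The lifter's handle top runs from (231,54) to (233,160), and the blade's front corners are at (209,66) and (262,66).

Run:
```python
from h import *
o=arm.get_obs(); C=cal('wrist',o)
print(cast(C,[[231.5,55],[233,157]],.084).round(4).tolist(),cast(C,[[209,66],[262.5,66],[261,151]],.007).round(4).tolist(), cast(C,[[166,7],[261,0],[281,132],[193,150]],.005).round(3).tolist())
```

```text
[[0.4929, 0.3056, 0.084], [0.3968, 0.3063, 0.084]] [[0.4929, 0.3372, 0.007], [0.4925, 0.2737, 0.007], [0.3913, 0.2752, 0.007]] [[0.557, 0.384, 0.005], [0.563, 0.276, 0.005], [0.415, 0.25, 0.005], [0.393, 0.363, 0.005]]
```

To row units: 0.06 m is 0.96, 0.055 m is 0.88, -0.005 rad is -0.025.

```bash
python3 inch.py '[[0.085,[0.672,-0.144,0],[0,0,-0.025]],[0.085,[0.656,-0.144,0.32],[0,0,0]],[0.085,[0,0,0.96],[0,0,0]],[0.085,[0,0,0.88],[0,0,0]],[0.085,[0,0,0.736],[0,0,0]]]' 120|grep ee; python3 inch.py '[[0.085,[0,0,0],[0,0,0]]]'|egrep 'ee|ft'
python3 - <<'E'
from h import *
to([.457,.3057,.054],-.008)
E
```

```text
ee_pos: [0.457, 0.3035, 0.0572]
eef_rot: [3.14, -0.004, -0.002]
ee_pos: [0.4538, 0.3021, 0.0552]
eef_rot: [3.136, -0.003, -0.013]
ft_force: [-0.2, 0.0, 0.6]
d [ 0.0032 -0.0036  0.0012] |0.005| rot [0.0055 0.0085 0.0059] now [0.4538 0.3021 0.0552] yaw -0.0022 t 7.1 F [-0.2  0.   0.6]
```

To row units: -0.0035 m is -0.056, 0.003 m is 0.048, 0.006 rad is 0.03.

```bash
python3 inch.py '[[0.085,[0.048,-0.056,0.016],[0.0225,0.03,0.03]],[0.085,[0,0,0],[0,0,0]]]'|egrep 'ee|ft'
python3 - <<'E'
from h import *
to([.457,.3057,.054],-.008)
E
```

```text
ee_pos: [0.4623, 0.3109, 0.0614]
eef_rot: [-3.134, 0.009, -0.017]
ft_force: [-1.1, 0.4, 0.8]
d [-0.0053  0.0053  0.0073] |0.011| rot [-0.0075 -0.0108  0.002 ] now [0.4623 0.3109 0.0614] yaw -0.0060 t 7.35 F [-1.1  0.4  0.8]
```

```bash
for i in 1 2 3; do python3 inch.py '[[0.085,[0,0,0],[0,0,0]],[0.085,[0,0,0],[0,0,0]]]'|egrep 'time|ee|ft'; done
```

```text
time_s: 7.6
ee_pos: [0.4603, 0.3104, 0.0596]
eef_rot: [-3.136, 0.008, -0.012]
ft_force: [0.3, -0.4, 0.3]
time_s: 7.85
ee_pos: [0.4596, 0.31, 0.0584]
eef_rot: [-3.137, 0.008, -0.009]
ft_force: [-0.4, -0.3, 0.4]
time_s: 8.1
ee_pos: [0.4597, 0.3099, 0.0582]
eef_rot: [-3.137, 0.008, -0.009]
ft_force: [0.5, 0.1, 0.0]
```

To row units: 0.0042 m is 0.0672, 0.004 m is 0.064.

```bash
python3 inch.py '[[0.085,[-0.0432,0.0672,0.064],[0,0,0]],[0.085,[0,0,0],[0,0,0]],[0.085,[0,0,0],[0,0,0]],[0.085,[0,0,0],[0,0,0]]]'>/dev/null
python3 - <<'E'
from h import *
to([.457,.3057,.054],-.008)
E
```

```text
d [-0.0001  0.0001  0.0004] |0.000| rot [-0.0046 -0.0061  0.0028] now [0.4571 0.3058 0.0544] yaw -0.0053 t 8.6 F [-0.  -0.1  0.6]
```

Settled well, so I grip now.

To row units: -0.03 m is -0.48, -0.02 m is -0.32.

```bash
python3 inch.py '[[0,[0,0,0],[0,0,0]],[0,[0,0,0],[0,0,0]],[0,[0,0,0],[0,0,0]],[0,[0,0,0],[0,0,0]],[0,[0,0,0],[0,0,0]]]' 120; python3 inch.py '[[0,[0,0,-0.32],[0,0,0]],[0,[0,0,-0.48],[0,0,0]],[0,[0,0,-0.48],[0,0,0]],[0,[0,0,0],[0,0,0]],[0,[0,0,0],[0,0,0]]]'
python3 - <<'E'
from h import *
o=arm.get_obs(); im=arm.snapshot('wrist'); cv2.imwrite('pics/w4.png',im)
to([.45,.09,.14],.064,o)
E
```

```text
time_s: 9.22
ee_pos: [0.4573, 0.306, 0.0546]
eef_rot: [-3.137, 0.008, -0.01]
ft_force: [-0.9, 0.7, 1.2]
width: 0.0184
grip_force: 117.2
time_s: 9.85
ee_pos: [0.4557, 0.3049, 0.133]
eef_rot: [-3.138, 0.008, -0.007]
ft_force: [0.2, -0.5, -0.6]
width: 0.0181
grip_force: 117.5
d [-0.0046  0.2149 -0.0078] |0.215| rot [-0.0034 -0.0045 -0.0692] now [0.4557 0.3049 0.133 ] yaw -0.0052 t 9.85 F [ 0.2 -0.5 -0.6]
```

View pics/w4.png

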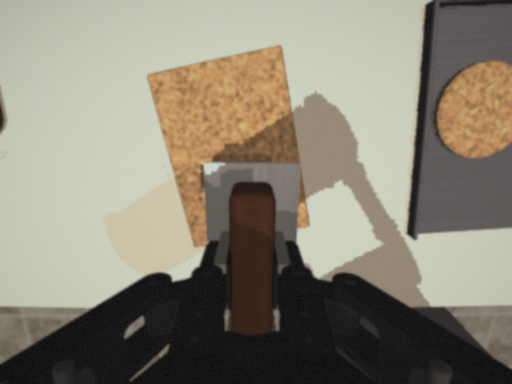

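The lifter is gripped, with its blade front edge from (204,164) to (300,164). The mat corners are at (149,74), (281,46), (308,225) and (194,246), all clear.

Run:
```python
from h import *
o=arm.get_obs(); C=cal('wrist',o)
tip=cast(C,[[204,164],[300,164]],o['ee_pos'][2]-.0476); print(tip.round(4).tolist(),(tip.mean(0)-o['ee_pos']).round(4))
m=cast(C,[[149,74],[281,46],[308,225],[194,246]],.005); print(m.round(4).tolist(),m.mean(0))
im=cv2.imread('pics/w4.png'); hsv=cv2.cvtColor(im,cv2.COLOR_BGR2HSV); k=(hsv[...,1]>90)&(hsv[...,2]>90); k[:,:420]=0;k[200:]=0
for c in blobs(k,300): print(cv2.fitEllipse(c))
print(cast(C,[[410,235],[428,3]],.0175).round(4).tolist())
```

```text
[[0.4919, 0.3366, 0.0848], [0.4917, 0.2738, 0.0848]] [ 0.0365  0.0006 -0.0476]
[[0.5558, 0.3938, 0.005], [0.577, 0.2805, 0.005], [0.4152, 0.2501, 0.005], [0.3927, 0.3645, 0.005]] [0.48515428 0.32223947 0.005     ]
((477.3077392578125, 110.2075424194336), (76.3010025024414, 101.60256958007812), 16.680885314941406)
[[0.4094, 0.1537, 0.0175], [0.6062, 0.1673, 0.0175]]
```

```bash
python3 inch.py '[[0,[-0.144,0.688,0],[0,0,0]],[0,[-0.144,0.688,0],[0,0,0]],[0,[-0.144,0.688,0],[0,0,0]],[0,[-0.08,0.688,0],[0,0,0]],[0,[0,0.672,0],[0,0,0]]]'|grep ee; python3 inch.py '[[0,[0,0,0.24],[-0.015,-0.0225,-0.345]],[0,[0,0,0.32],[0,0,0]],[0,[0,0,0],[0,0,0]],[0,[0,0,0],[0,0,0]],[0,[0,0,0],[0,0,0]]]'
python3 - <<'E'
from h import *
to([.422,.090,.062],.064)
o=arm.get_obs();C=cal('wrist',o);im=arm.snapshot('wrist');cv2.imwrite('pics/w5.png',im);hsv=cv2.cvtColor(im,cv2.COLOR_BGR2HSV)
m=(hsv[...,1]>100)&(hsv[...,0]<25)&(hsv[...,2]>100)
for c in blobs(m,800): M=cv2.moments(c);u,v=M['m10']/M['m00'],M['m01']/M['m00']; print(u,v,M['m00'],cast(C,[[u,v]],.0145).round(4))
E
```

```text
ee_pos: [0.4214, 0.0901, 0.1312]
eef_rot: [-3.138, 0.007, -0.004]
time_s: 11.15
ee_pos: [0.4241, 0.0919, 0.0987]
eef_rot: [-3.139, -0.101, -0.004]
ft_force: [-0.3, 0.9, -2.0]
width: 0.0183
grip_force: 118.0
d [-0.0023  0.0018  0.0367] |0.037| rot [-0.0013 -0.0027  0.0002] now [0.4241 0.0919 0.0987] yaw 0.0642 t 11.15 F [-0.3  0.9 -2. ]
251.10683680195876 63.20657940170135 10619.0 [[0.5263 0.0998 0.0145]]
23.84254747438288 123.3609055726002 8311.5 [[0.4741 0.2708 0.0145]]
482.714370274706 60.113972071999356 6194.5 [[ 0.5408 -0.0673  0.0145]]
```

View pics/w5.png

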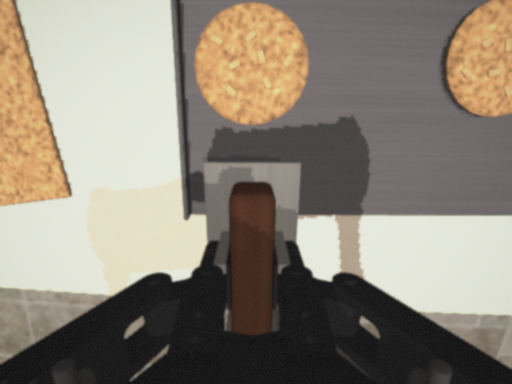

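```bash
python3 inch.py '[[0,[0,0,0.32],[0,-0.2,0]],[0,[0,0,0.24],[0,0,0]],[0,[0,0,0.096],[0,0,0]],[0,[0,0,0],[0,0,0]],[0,[0,0,0],[0,0,0]]]' |egrep 'ee|eef|ft';for i in 1 2 3; do python3 inch.py '[[0,[0,0,0.024],[0,0,0]],[0,[0,0,0],[0,0,0]],[0,[0,0,0],[0,0,0]]]' |egrep 'ee_p|ft'; done
python3 - <<'E'
from h import *
to([.422,.090,.054],.064)
E
```

```text
ee_pos: [0.4231, 0.0917, 0.0577]
eef_rot: [-3.139, -0.1, 0.059]
ft_force: [0.2, -0.4, -1.4]
ee_pos: [0.4229, 0.0917, 0.0559]
ft_force: [0.6, 1.0, -1.6]
ee_pos: [0.4226, 0.0917, 0.0542]
ft_force: [0.3, 0.0, -2.2]
ee_pos: [0.423, 0.0917, 0.0534]
ft_force: [-2.2, -0.7, 5.4]
d [-0.0011  0.0017 -0.0005] |0.002| rot [-0.0013  0.0378 -0.0002] now [0.423  0.0917 0.0534] yaw 0.0639 t 12.95 F [-2.2 -0.7  5.4]
```

To row units: 0.015 m is 0.24, -0.0006 m is -0.0096.

```bash
python3 inch.py '[[0,[0.24,0,-0.0096],[0,0,0]],[0,[0.24,0,-0.0096],[0,0,0]],[0,[0.24,0,-0.0096],[0,0,0]],[0,[0.24,0,-0.0096],[0,0,0]],[0,[0,0,0],[0,0,0]]]'; python3 inch.py '[[0,[0.16,0,-0.0064],[0,0,0]],[0,[0.16,0,-0.0064],[0,0,0]],[0,[0.16,0,-0.0064],[0,0,0]],[0,[0.16,0,-0.0064],[0,0,0]],[0,[0,0,0],[0,0,0]]]'|egrep 'ee|ft'
python3 - <<'E'
from h import *
to([.571,.101,.054],.064)
im=arm.snapshot('wrist');cv2.imwrite('pics/w6.png',im)
E
```

```text
time_s: 13.58
ee_pos: [0.4847, 0.0956, 0.0532]
eef_rot: [-3.139, -0.1, 0.056]
ft_force: [0.5, -0.8, 6.0]
width: 0.0182
grip_force: 120.2
ee_pos: [0.5234, 0.0982, 0.0533]
eef_rot: [-3.139, -0.1, 0.058]
ft_force: [1.0, 0.3, 3.8]
d [ 0.0476  0.0002 -0.0024] |0.048| rot [-0.0014  0.0366 -0.0002] now [0.5234 0.0982 0.0533] yaw 0.0638 t 14.2 F [1.  0.3 3.8]
```

View pics/w6.png

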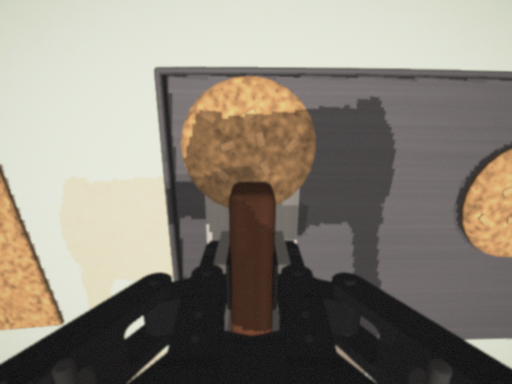

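The biscuit now rests against the far lip at rows 75–208, with the blade partly under it. I continue the push.

To row units: 0.01 m is 0.16, 0.007 m is 0.112.

```bash
python3 inch.py '[[0,[0.16,0,-0.0064],[0,0,0]],[0,[0.16,0,-0.0064],[0,0,0]],[0,[0.16,0,-0.0064],[0,0,0]],[0,[0.112,0,-0.0048],[0,0,0]],[0,[0,0,0],[0,0,0]]]'|egrep 'ee|ft';  python3 inch.py '[[0,[0.08,0,-0.0032],[0,0,0]],[0,[0,0,0],[0,0,0]],[0,[0,0,0],[0,0,0]]]'|egrep 'ee|ft'
python3 - <<'E'
from h import *
to([.571,.101,.054],.064)
im=arm.snapshot('wrist');cv2.imwrite('pics/w7.png',im[:260])
E
```

```text
ee_pos: [0.5592, 0.1004, 0.0534]
eef_rot: [-3.139, -0.1, 0.061]
ft_force: [-0.9, -0.3, 6.2]
ee_pos: [0.5637, 0.1007, 0.0535]
eef_rot: [3.139, 0.1, -0.062]
ft_force: [-2.2, -0.1, 7.4]
d [ 0.0073  0.0002 -0.0008] |0.007| rot [-0.0012  0.0394 -0.0001] now [0.5637 0.1007 0.0535] yaw 0.0639 t 15.25 F [-2.2 -0.1  7.4]
```

View pics/w7.png

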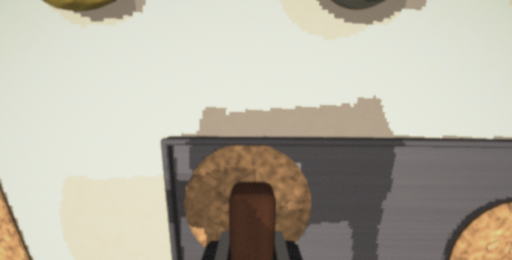

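The biscuit lies on the blade, with its front near the lip at row 145. I push a little more, level out slightly nose-up, and lift slowly.

```bash
python3 inch.py '[[0,[0.08,0,-0.0032],[0,0,0]],[0,[0,0,0],[0,0,0]],[0,[0,0,-0.032],[0,0.15,0]],[0,[0,0,-0.048],[0,0.15,0]],[0,[0,0,-0.064],[0,0.15,0]]]'|egrep 'ee|ft';  python3 inch.py '[[0,[0,0,-0.128],[0,0,0]],[0,[0,0,-0.24],[0,0,0]],[0,[0,0,-0.24],[0,0,0]],[0,[0,0,-0.24],[0,0,0]],[0,[0,0,0],[0,0,0]]]'|egrep 'ee|ft'
python3 - <<'E'
from h import *
to([.51-.037,-.28,.12],.062)
o=arm.get_obs();C=cal('wrist',o);im=arm.snapshot('wrist');cv2.imwrite('pics/w8.png',im[:260])
E
```

```text
ee_pos: [0.5682, 0.1009, 0.0612]
eef_rot: [-3.136, -0.1, -0.081]
ft_force: [-0.3, 0.8, -3.0]
ee_pos: [0.5685, 0.101, 0.1174]
eef_rot: [-3.135, -0.1, -0.088]
ft_force: [0.6, 0.6, -2.4]
d [-0.1192  0.3742 -0.0099] |0.393| rot [-0.0016 -0.0561  0.0017] now [0.5685 0.101  0.1174] yaw 0.0636 t 16.55 F [ 0.6  0.6 -2.4]
```

View pics/w8.png

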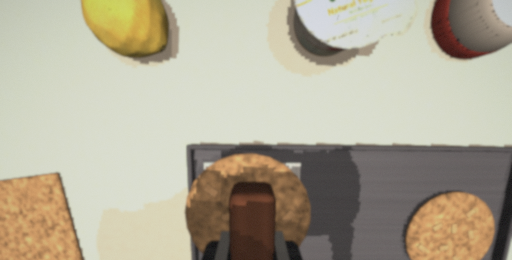

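The biscuit is centred on the blade, rows 153–240. I carry it smoothly to the warmer.

Careful with the scale: shifts go in shares of 62.5 mm and turns go in units of 0.2 rad. That gives: 0.034 m is 0.544, 0.024 m is 0.384.

```bash
python3 inch.py '[[0,[-0.064,0.192,-0.016],[0,0,0]],[0,[-0.112,0.384,-0.016],[0,0,0]],[0,[-0.16,0.544,-0.016],[0,0,0]],[0,[-0.16,0.544,-0.016],[0,0,0]],[0,[-0.16,0.544,-0.016],[0,0,0]]]'|grep ee_; python3 inch.py '[[0,[-0.16,0.544,-0.016],[0,0,0]],[0,[-0.16,0.544,-0.016],[0,0,0]],[0,[-0.16,0.544,-0.016],[0,0,0]],[0,[-0.16,0.544,-0.016],[0,0,0]],[0,[-0.16,0.544,-0.016],[0,0,0]]]'|grep ee_;  python3 inch.py '[[0,[-0.144,0.544,0],[0,0,0]],[0,[-0.112,0.352,0],[0,0,0]],[0,[-0.016,0.16,0],[0,0,0]],[0,[0,0,0],[0,0,0]],[0,[0,0,0],[0,0,0]]]'
python3 - <<'E'
from h import *
o=arm.get_obs();to([.4836,-.2785,.095],.062,o)
C=cal('wrist',o);im=arm.snapshot('wrist');cv2.imwrite('pics/w9.png',im)
E
```

```text
ee_pos: [0.533, -0.0411, 0.1166]
ee_pos: [0.4935, -0.2138, 0.1188]
time_s: 18.48
ee_pos: [0.4823, -0.2785, 0.1185]
eef_rot: [-3.135, -0.101, -0.08]
ft_force: [-0.3, 0.6, -1.3]
width: 0.0184
grip_force: 118.9
d [0.0001 0.0001 0.0235] |0.024| rot [-0.0021 -0.0511  0.0022] now [ 0.4823 -0.2785  0.1185] yaw 0.0642 t 18.48 F [-0.3  0.6 -1.3]
```

View pics/w9.png

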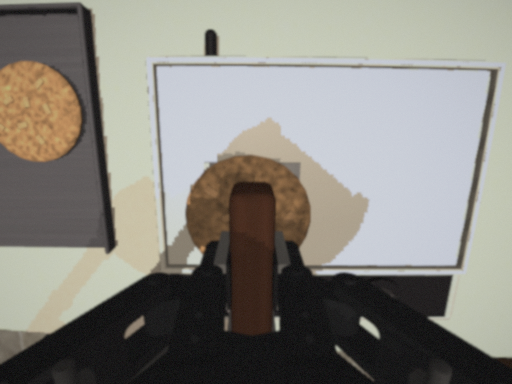

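The biscuit is still centred on the blade. The plate's outer rim runs through (148,58), (503,64), (462,274) and (163,274).

Run:
```python
from h import *
o=arm.get_obs();C=cal('wrist',o)
P=cast(C,[[148,58],[503,64],[462,274],[163,273]],.032);print(P.round(4).tolist(),P.mean(0), [np.linalg.norm(P[i]-P[i-1]).round(4) for i in range(4)])
```

```text
[[0.5888, -0.1939, 0.032], [0.6036, -0.4592, 0.032], [0.4298, -0.4681, 0.032], [0.4145, -0.2041, 0.032]] [ 0.50918726 -0.3313274   0.032     ] [np.float64(0.1747), np.float64(0.2657), np.float64(0.174), np.float64(0.2644)]
```

To row units: 0.012 m is 0.192, 0.01 m is 0.16, -0.025 rad is -0.125.

```bash
python3 inch.py '[[0,[0.016,0,0.16],[0,-0.125,0]],[0,[0,0,0.192],[0,-0.125,0]],[0,[0,0,0.128],[0,0,0]],[0,[0,0,0],[0,0,0]],[0,[0,0,0],[0,0,0]]]'|grep ee_; python3 inch.py '[[0,[0,0,0],[0,-0.35,0]],[0,[0,0,0],[0,-0.35,0]],[0,[0,0,0],[0,-0.35,0]],[0,[0,0,0],[0,0,0]],[0,[0,0,0],[0,0,0]]]'
python3 - <<'E'
from h import *
o=arm.get_obs();to([.4836,-.2785,.0884],.062,o)
C=cal('wrist',o);im=arm.snapshot('wrist');cv2.imwrite('pics/w10.png',im)
hsv=cv2.cvtColor(im,cv2.COLOR_BGR2HSV);m=(hsv[...,1]>90)&(hsv[...,0]<25)&(hsv[...,2]>60);m[:,:180]=0;m[:,320:]=0
for c in blobs(m,300):print(cv2.boundingRect(c))
E
```

```text
ee_pos: [0.4843, -0.2792, 0.0888]
time_s: 19.77
ee_pos: [0.4842, -0.2792, 0.089]
eef_rot: [3.118, 0.1, -0.324]
ft_force: [-1.0, -0.3, -1.8]
width: 0.0185
grip_force: 119.0
d [-0.0004 -0.0008  0.0007] |0.001| rot [-0.0011  0.2071  0.0018] now [ 0.4842 -0.2792  0.089 ] yaw 0.0640 t 19.77 F [-1.  -0.3 -1.8]
(186, 155, 124, 97)
(231, 197, 41, 139)
```

```bash
cat > bt.py <<'E'
from h import *
o=arm.get_obs();to(o['ee_pos'],.062,o);im=arm.snapshot('wrist');cv2.imwrite('pics/bt.png',im)
hsv=cv2.cvtColor(im,cv2.COLOR_BGR2HSV);m=(hsv[...,1]>90)&(hsv[...,0]<25)&(hsv[...,2]>60);m[:,:150]=0;m[:,350:]=0
for c in blobs(m,300):print(cv2.boundingRect(c))
E
for k in 1 2; do python3 inch.py '[[0,[0,0,0.016],[0,-0.25,0]],[0,[0,0,0.008],[0,-0.2,0]],[0,[0,0,0],[0,0,0]],[0,[0,0,0],[0,0,0]]]' >/dev/null; python3 bt.py; done
```

```text
d [0. 0. 0.] |0.000| rot [-0.0011  0.298   0.002 ] now [ 0.4838 -0.2792  0.0874] yaw 0.0642 t 20.32 F [-0.3 -0.1 -1.9]
(186, 152, 124, 99)
(232, 196, 41, 139)
d [0. 0. 0.] |0.000| rot [-0.001   0.3881  0.0021] now [ 0.4835 -0.2792  0.0859] yaw 0.0644 t 20.88 F [-0.1  0.3 -1.9]
(185, 131, 126, 204)
```

To row units: -0.001 m is -0.016, -0.04 rad is -0.2.

```bash
python3 inch.py '[[0,[0,0,-0.016],[0,-0.2,0]],[0,[0,0,-0.016],[0,-0.15,0]],[0,[0,0,0],[0,0,0]],[0,[0,0,0],[0,0,0]]]' >/dev/null; python3 bt.py
```

```text
d [0. 0. 0.] |0.000| rot [-0.0009  0.4581  0.0021] now [ 0.4842 -0.2792  0.0878] yaw 0.0645 t 21.43 F [ 0.1 -0.8 -1.6]
(184, 125, 128, 211)
```

View pics/bt.png

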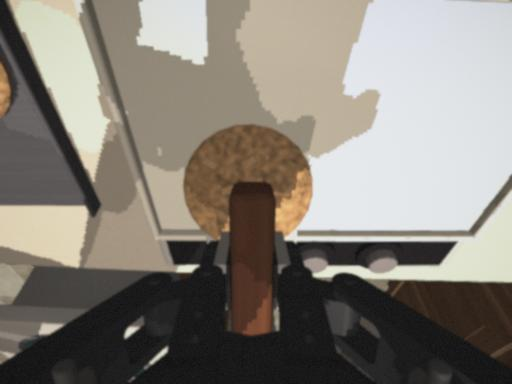

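The biscuit's front rests on the plate with the rest still leaning on the blade. I withdraw the blade back and slightly up.

```bash
python3 inch.py '[[0,[-0.128,0,0.032],[0,0,0]],[0,[-0.24,0,0.064],[0,0,0]],[0,[-0.24,0,0.064],[0,0,0]],[0,[0,0,0],[0,0,0]]]' >/dev/null; python3 bt.py;python3 inch.py '[[0,[-0.24,0,0.064],[0,0,0]],[0,[-0.24,0,0.048],[0,0,0]],[0,[-0.24,0,0.032],[0,0,0]],[0,[0,0,0],[0,0,0]]]' >/dev/null; python3 bt.py
```

```text
d [0. 0. 0.] |0.000| rot [-0.0011  0.4587  0.0009] now [ 0.4442 -0.2817  0.0962] yaw 0.0633 t 21.98 F [ 0.3 -0.6 -2.4]
(177, 49, 141, 138)
(231, 195, 43, 141)
d [0. 0. 0.] |0.000| rot [-0.0007  0.458   0.0011] now [ 0.4006 -0.2846  0.1081] yaw 0.0634 t 22.52 F [ 0.6 -0.3 -1.1]
(170, 0, 155, 110)
(231, 196, 43, 140)
```

View pics/bt.png

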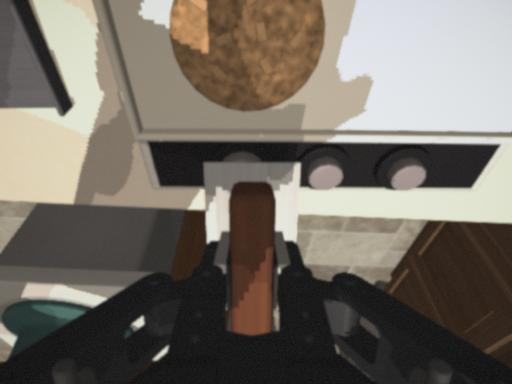

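The biscuit lies flat on the plate, clear of the near rim: its near edge is at row 110 and the rim at row 132. That was picture 15 against the limit of 14, one over by my miscount, so I'll view no more and check the rest by numbers only. Next I level out and measure.

To row units: -0.036 m is -0.576, -0.018 m is -0.288, 0.15 rad is 0.75.

```bash
python3 inch.py '[[0,[-0.288,0,-0.576],[0,0.3,0]],[0,[0,0,-0.32],[0,0.75,0]],[0,[0,0,0],[0,0.75,0]],[0,[0,0,0],[0,0.49,0]],[0,[0.16,0,-0.32],[0,0,0]]]'|grep ee_;python3 inch.py '[[0,[0.32,0.16,-0.48],[0,0,0]],[0,[0,0,0],[0,0,0]],[0,[0,0,0],[0,0,0]],[0,[0,0,0],[0,0,0]]]'|grep ee_
cat > loc.py <<'E'
from h import *
o=arm.get_obs();to([.45,-.095,.12],.064,o)
for n in('wrist','top'):
    im=arm.snapshot(n);C=cal(n,o); cv2.imwrite(f'pics/loc_{n}.png',im)
    hsv=cv2.cvtColor(im,cv2.COLOR_BGR2HSV);m=(hsv[...,1]>90)&(hsv[...,0]<25)&(hsv[...,2]>80)
    for c in blobs(m,250):
        e=cv2.fitEllipse(c);b=cv2.boundingRect(c); p=cast(C,[e[0]],.0145)[0];q=cast(C,[e[0]],.036)[0]
        if e[1][1]<1.6*e[1][0] and .4<p[0]<.7 and -.5<p[1]<.2:print(n,b,np.round(e[1],1),'sheet',p.round(4),'plate',((q-[.509,-.331,0])@np.array([[.998,-.062],[.062,.998],[0,0]])).round(4))
E
python3 loc.py
```

```text
ee_pos: [0.4157, -0.2822, 0.1845]
ee_pos: [0.4383, -0.2912, 0.2142]
d [ 0.0245 -0.1947  0.0948] |0.218| rot [-0.0036  0.0032 -0.0001] now [ 0.4383 -0.2912  0.2142] yaw 0.0639 t 23.7 F [-0.3 -0.1 -2.1]
wrist (37, 22, 76, 81) [70.8 83.4] sheet [ 0.5448 -0.0899  0.0145] plate [0.0478 0.2261]
wrist (205, 93, 74, 69) [69.8 74.7] sheet [ 0.4842 -0.2756  0.0145] plate [-0.0196  0.0561]
top (266, 187, 28, 27) [26.2 26.5] sheet [ 0.5429 -0.0867  0.0145] plate [0.0454 0.2437]
top (333, 206, 24, 22) [17.7 21.9] sheet [ 0.4919 -0.2723  0.0145] plate [-0.0158  0.065 ]
```

Biscuit 1 lies at (-20, 56) mm in plate coordinates, inside the rim. Biscuit 2 has not moved, at (0.544, -0.087).

```bash
python3 inch.py '[[0,[0.048,-0.64,0],[0,0,0]],[0,[0.064,-0.8,0],[0,0,0]],[0,[0.064,-0.8,0.16],[0,0,0]],[0,[0.064,-0.64,0.32],[0,0,0]],[0,[0,-0.272,0.48],[0,0,0]]]'|grep ee_; python3 inch.py '[[0,[0,0,0.64],[0,0,0]],[0,[0,0,0.224],[0,0,0]],[0,[0,0,0],[0,0,0]],[0,[0,0,0],[0,0,0]],[0,[0,0,0],[0,0,0]]]'|grep ee_
python3 - <<'E'
from h import *
to([.4405,-.0934,.058],.064)
E
python3 loc.py
```

```text
ee_pos: [0.4423, -0.0928, 0.1563]
ee_pos: [0.4434, -0.0952, 0.104]
d [-0.0029 -0.0019  0.046 ] |0.046| rot [-0.0003 -0.0025 -0.0007] now [ 0.4434 -0.0952  0.104 ] yaw 0.0633 t 25.05 F [-1.2  0.1 -1.7]
d [ 0.0066  0.0002 -0.0159] |0.017| rot [-0.0003 -0.0025 -0.0007] now [ 0.4434 -0.0952  0.104 ] yaw 0.0633 t 25.05 F [-1.2  0.1 -1.7]
wrist (194, 5, 111, 120) [110.1 118.1] sheet [ 0.5454 -0.0856  0.0145] plate [0.0488 0.2424]
wrist (437, 115, 75, 106) [ 76.7 111.1] sheet [ 0.4792 -0.2785  0.0145] plate [-0.022   0.0716]
wrist (235, 197, 36, 39) [31.1 42.1] sheet [ 0.43   -0.0984  0.0145] plate [-0.0564  0.2374]
top (339, 206, 20, 26) [18.3 27.1] sheet [ 0.4823 -0.2899  0.0145] plate [-0.0263  0.0483]
```

```bash
python3 inch.py '[[0,[-0.048,-0.032,0.32],[0,-0.21,0]],[0,[0,0,0.32],[0,0,0]],[0,[0,0,0.096],[0,0,0]],[0,[0,0,0],[0,0,0]],[0,[0,0,0],[0,0,0]]]' |egrep 'ee|eef|ft';for i in 1 2 3; do python3 inch.py '[[0,[0,0,0.024],[0,0,0]],[0,[0,0,0],[0,0,0]],[0,[0,0,0],[0,0,0]]]' |egrep 'ee_p|ft'; done
python3 - <<'E'
from h import *
to([.422,.090,.054],.064)
E
```

```text
ee_pos: [0.4387, -0.093, 0.0574]
eef_rot: [3.139, 0.1, -0.064]
ft_force: [0.1, 1.0, -1.7]
ee_pos: [0.4379, -0.0928, 0.0551]
ft_force: [-0.4, -0.3, -1.8]
ee_pos: [0.4379, -0.0928, 0.0536]
ft_force: [-0.4, 0.5, 0.5]
ee_pos: [0.4379, -0.0928, 0.0535]
ft_force: [-5.1, 1.8, 12.3]
d [-4.200e-03 -1.835e-01 -1.000e-04] |0.184| rot [-0.0012  0.0425 -0.0001] now [ 0.4379 -0.0928  0.0535] yaw 0.0639 t 26.9 F [-5.1  1.8 12.3]
```

```bash
python3 inch.py '[[0,[0.192,0,-0.0224],[0,0,0]],[0,[0.24,0,-0.01024],[0,0,0]],[0,[0.24,0,-0.01024],[0,0,0]],[0,[0.24,0,-0.01024],[0,0,0]],[0,[0,0,0],[0,0,0]]]'|egrep 'ee|ft'; python3 inch.py '[[0,[0.24,0,-0.0096],[0,0,0]],[0,[0.24,0,-0.0096],[0,0,0]],[0,[0.16,0,-0.0064],[0,0,0]],[0,[0,0,0],[0,0,0]]]'|egrep 'ee_|ft'; python3 inch.py '[[0,[0.16,0,-0.0064],[0,0,0]],[0,[0.16,0,-0.0064],[0,0,0]],[0,[0.16,0,-0.0064],[0,0,0]],[0,[0,0,0],[0,0,0]]]'|egrep 'ee_|ft'; python3 loc.py
```

```text
ee_pos: [0.4968, -0.0893, 0.0534]
eef_rot: [3.139, 0.101, -0.062]
ft_force: [-0.0, 0.6, 5.5]
ee_pos: [0.5358, -0.0868, 0.0534]
ft_force: [-0.6, -1.4, 6.0]
ee_pos: [0.5648, -0.0848, 0.0535]
ft_force: [-0.6, 0.1, 6.8]
d [-0.1179  0.0028 -0.0617] |0.133| rot [-0.001   0.0417 -0.0001] now [ 0.5648 -0.0848  0.0535] yaw 0.0639 t 28.52 F [-0.6  0.1  6.8]
wrist (195, 129, 129, 111) [110.6 127.8] sheet [ 0.5898 -0.0879  0.0145] plate [0.1023 0.2383]
wrist (455, 298, 57, 71) [57.1 66.2] sheet [ 0.479  -0.2789  0.0145] plate [-0.0053  0.0769]
top (333, 206, 26, 26) [24.6 25.6] sheet [ 0.4841 -0.2809  0.0145] plate [-0.024  0.057]
```

To row units: 0.008 m is 0.128, 0.006 m is 0.096.

```bash
python3 inch.py '[[0,[0.128,0,-0.0048],[0,0,0]],[0,[0.096,0,-0.0032],[0,0,0]],[0,[0,0,0],[0,0,0]],[0,[0,0,0],[0,0,0]]]'|egrep 'ee_|ft'; python3 loc.py|grep wrist
```

```text
ee_pos: [0.5781, -0.0839, 0.0535]
ft_force: [-2.5, 0.1, 9.2]
wrist (196, 151, 127, 102) [ 99.9 124. ] sheet [ 0.5904 -0.0883  0.0145] plate [0.1044 0.2379]
wrist (461, 313, 51, 56) [48.9 54.9] sheet [ 0.4856 -0.2824  0.0145] plate [0.002  0.0735]
```

To row units: -0.012 m is -0.192, -0.008 m is -0.128, 0.035 rad is 0.175.

```bash
python3 inch.py '[[0,[0,0,-0.032],[0,0.15,0]],[0,[0,0,-0.048],[0,0.15,0]],[0,[0,0,-0.064],[0,0.175,0]],[0,[0,0,-0.128],[0,0,0]],[0,[0,0,-0.192],[0,0,0]]]'|egrep 'ee|ft';  python3 inch.py '[[0,[0,0,-0.24],[0,0,0]],[0,[0,0,-0.24],[0,0,0]],[0,[0,0,-0.08],[0,0,0]],[0,[0,0,0],[0,0,0]],[0,[0,0,0],[0,0,0]]]'|egrep 'ee|ft'; python3 loc.py
python3 - <<'E'
from h import *
P=np.array([.509,-.331,.1184]); to(P-.025*np.array([.998,.062,0])-.052*np.array([-.062,.998,0]),.062)
E
```

```text
ee_pos: [0.5772, -0.0839, 0.0821]
eef_rot: [-3.136, -0.1, -0.082]
ft_force: [0.5, -0.0, -2.1]
ee_pos: [0.5752, -0.0839, 0.1159]
eef_rot: [-3.136, -0.1, -0.081]
ft_force: [-0.1, 0.3, -2.5]
d [-0.1253  0.0031 -0.0105] |0.126| rot [-0.0016 -0.0516 -0.0003] now [ 0.5752 -0.0839  0.1159] yaw 0.0637 t 30.48 F [-0.1  0.3 -2.5]
wrist (197, 150, 125, 102) [100.  122.5] sheet [ 0.5731 -0.0912  0.0145] plate [0.0848 0.236 ]
wrist (412, 273, 87, 73) [64.8 83.5] sheet [ 0.481  -0.2922  0.0145] plate [-0.0105  0.0582]
top (332, 206, 27, 26) [24.7 25.6] sheet [ 0.4841 -0.2808  0.0145] plate [-0.024   0.0572]
d [-0.1065  0.2944 -0.0086] |0.313| rot [-0.0017 -0.0512  0.0018] now [ 0.5751 -0.0839  0.1157] yaw 0.0638 t 30.57 F [ 0.4  0.4 -1.6]
```

To row units: 0.022 m is 0.352, 0.032 m is 0.512.

```bash
python3 inch.py '[[0,[-0.048,0.176,-0.016],[0,0,0]],[0,[-0.096,0.352,-0.016],[0,0,0]],[0,[-0.144,0.512,-0.016],[0,0,0]],[0,[-0.144,0.512,-0.016],[0,0,0]],[0,[-0.144,0.512,-0.016],[0,0,0]]]'|grep ee_; python3 inch.py '[[0,[-0.144,0.512,-0.016],[0,0,0]],[0,[-0.144,0.512,-0.016],[0,0,0]],[0,[-0.144,0.512,0],[0,0,0]],[0,[-0.144,0.512,0],[0,0,0]],[0,[-0.112,0.352,0],[0,0,0]]]'|grep ee_;  python3 inch.py '[[0,[-0.08,0.208,0],[0,0,0]],[0,[0,0,0],[0,0,0]],[0,[0,0,0],[0,0,0]],[0,[0,0,0],[0,0,0]]]'
python3 loc.py
python3 - <<'E'
from h import *
P=np.array([.509,-.331,.0890]); to(P-.002*np.array([.998,.062,0])-.050*np.array([-.062,.998,0]),.062)
E
```

```text
ee_pos: [0.5471, -0.2167, 0.1193]
ee_pos: [0.5135, -0.3694, 0.1188]
time_s: 32.33
ee_pos: [0.5105, -0.3798, 0.1187]
eef_rot: [-3.136, -0.102, -0.082]
ft_force: [0.4, 0.5, -2.3]
width: 0.018
grip_force: 119.1
d [-0.0418 -0.2881 -0.003 ] |0.291| rot [-0.0017 -0.0526  0.0009] now [ 0.5105 -0.3798  0.1187] yaw 0.0649 t 32.33 F [ 0.4  0.5 -2.3]
wrist (81, 180, 97, 92) [87.9 97.5] sheet [ 0.4779 -0.2699  0.0145] plate [-0.0194  0.0533]
wrist (197, 152, 125, 100) [ 98.5 119.6] sheet [ 0.5062 -0.3863  0.0145] plate [-0.0001 -0.0544]
top (333, 206, 25, 27) [22.9 25.2] sheet [ 0.4857 -0.2787  0.0145] plate [-0.0223  0.0591]
d [-0.0021  0.001   0.0297] |0.030| rot [-0.0014 -0.0528  0.0029] now [ 0.5106 -0.38    0.1188] yaw 0.0649 t 32.42 F [ 0.8  1.1 -1.8]
```

To row units: 0.01 m is 0.16, 0.012 m is 0.192, -0.026 rad is -0.13.

```bash
python3 inch.py '[[0,[-0.032,0.016,0.16],[0,-0.13,0]],[0,[0,0,0.192],[0,-0.13,0]],[0,[0,0,0.112],[0,0,0]],[0,[0,0,0],[0,0,0]],[0,[0,0,0],[0,0,0]]]'|grep ee_; python3 inch.py '[[0,[0,0,0],[0,-0.35,0]],[0,[0,0,0],[0,-0.35,0]],[0,[0,0,0],[0,-0.35,0]],[0,[0,0,0.016],[0,-0.25,0]],[0,[0,0,0.008],[0,-0.2,0]]]'|egrep 'ee_'; python3 inch.py '[[0,[0,0,0],[0,0,0]],[0,[0,0,0],[0,0,0]]]'|grep ee_;python3 bt.py
python3 inch.py '[[0,[0,0,0.008],[0,-0.2,0]],[0,[0,0,0],[0,-0.15,0]],[0,[0,0,0],[0,0,0]],[0,[0,0,0],[0,0,0]]]' |grep ee_; python3 bt.py
```

```text
ee_pos: [0.5091, -0.3819, 0.0896]
ee_pos: [0.5085, -0.3819, 0.0878]
ee_pos: [0.5089, -0.3818, 0.0882]
d [0. 0. 0.] |0.000| rot [-0.0009  0.2989  0.0022] now [ 0.5089 -0.3818  0.0882] yaw 0.0644 t 33.92 F [-0.  -0.  -1.5]
(197, 144, 125, 105)
(231, 196, 42, 140)
(150, 187, 15, 58)
ee_pos: [0.5089, -0.3819, 0.0877]
d [0. 0. 0.] |0.000| rot [-0.0007  0.3692  0.0023] now [ 0.5089 -0.3819  0.0877] yaw 0.0645 t 34.48 F [ 0.3  0.2 -1.6]
(196, 128, 127, 208)
(150, 184, 14, 55)
```

To row units: -0.045 rad is -0.225.

```bash
python3 inch.py '[[0,[0,0,0],[0,-0.225,0]],[0,[0,0,0],[0,-0.2,0]],[0,[0,0,0],[0,0,0]],[0,[0,0,0],[0,0,0]]]' |grep ee_; python3 bt.py; python3 inch.py '[[0,[-0.128,0,0.032],[0,0,0]],[0,[-0.24,0,0.064],[0,0,0]],[0,[-0.24,0,0.064],[0,0,0]],[0,[0,0,0],[0,0,0]]]' |grep ee_; python3 bt.py;python3 inch.py '[[0,[-0.24,0,0.064],[0,0,0]],[0,[-0.24,0,0.048],[0,0,0]],[0,[-0.24,0,0],[0,0,0]],[0,[0,0,0],[0,0,0]]]' |grep ee_; python3 bt.py; python3 inch.py '[[0,[-0.288,0,-0.576],[0,0.3,0]],[0,[0,0,-0.32],[0,0.75,0]],[0,[0,0,0],[0,0.75,0]],[0,[0,0,0],[0,0.49,0]],[0,[0,0,-0.64],[0,0,0]]]'|grep ee_;python3 inch.py '[[0,[0,0,-0.16],[0,0,0]],[0,[0,0,0],[0,0,0]],[0,[0,0,0],[0,0,0]],[0,[0,0,0],[0,0,0]]]'|grep ee_; python3 loc.py
```

```text
ee_pos: [0.5094, -0.3821, 0.0883]
d [0. 0. 0.] |0.000| rot [1.000e-04 4.529e-01 2.300e-03] now [ 0.5094 -0.3821  0.0883] yaw 0.0644 t 35.02 F [-0.  -0.7 -1.6]
(195, 115, 129, 221)
(150, 179, 13, 51)
ee_pos: [0.4686, -0.3847, 0.0962]
d [0. 0. 0.] |0.000| rot [-0.0008  0.4543  0.0006] now [ 0.4686 -0.3847  0.0962] yaw 0.0628 t 35.58 F [ 0.3  0.5 -1.2]
(189, 34, 143, 143)
(230, 195, 44, 141)
ee_pos: [0.4259, -0.3875, 0.1098]
d [0. 0. 0.] |0.000| rot [-3.000e-04  4.536e-01  8.000e-04] now [ 0.4259 -0.3875  0.1098] yaw 0.0630 t 36.12 F [ 0.5  0.1 -1.3]
(183, 0, 157, 100)
(231, 195, 43, 141)
ee_pos: [0.4298, -0.3842, 0.2037]
ee_pos: [0.4336, -0.386, 0.2158]
d [ 0.0349 -0.2891  0.0968] |0.307| rot [-0.0035 -0.0017  0.0003] now [ 0.4336 -0.386   0.2158] yaw 0.0643 t 37.3 F [ 0.1  0.3 -2.1]
wrist (220, 58, 76, 79) [75.2 78.8] sheet [ 0.5165 -0.3858  0.0145] plate [ 0.0035 -0.0549]
wrist (119, 84, 75, 76) [71.2 77.4] sheet [ 0.4824 -0.2713  0.0145] plate [-0.0218  0.0542]
top (333, 206, 26, 26) [24.7 25.5] sheet [ 0.4842 -0.2809  0.0145] plate [-0.0239  0.057 ]
top (369, 195, 25, 25) [23.4 24.2] sheet [ 0.519  -0.3911  0.0145] plate [ 0.0035 -0.0531]
```

Both biscuits are inside the rim, at (-22, 55) mm and (3, -54) mm. I take the lifter back to the mat.

```bash
python3 inch.py '[[0,[0.128,-0.8,0],[0,0,0]],[0,[0.128,-0.8,0],[0,0,0]],[0,[0.128,-0.8,0],[0,0,0]],[0,[0.128,-0.8,0],[0,0,0]],[0,[0.128,-0.8,0],[0,0,0]]]' >/dev/null;python3 inch.py '[[0,[0.128,-0.8,0],[0,0,0]],[0,[0.128,-0.8,0],[0,0,0]],[0,[0.128,-0.8,0],[0,0,0]],[0,[0.128,-0.8,0],[0,0,0]],[0,[0.128,-0.8,0],[0,0,0]]]' |grep ee;python3 inch.py '[[0,[0.128,-0.8,0.16],[0,0,0]],[0,[0.128,-0.8,0.16],[0,0,0]],[0,[0.128,-0.8,0.32],[0,0,0]],[0,[0.096,-0.8,0.32],[0,0,0]],[0,[0,0,0.32],[0,0,-0.55]]]'|grep ee; python3 inch.py '[[0,[0,0,0],[0,0,0]],[0,[0,0,0],[0,0,0]],[0,[0,0,0],[0,0,0]]]'|grep ee
python3 - <<'E'
from h import *
to([.498,.324,.064],.17)
E
```

```text
ee_pos: [0.4817, 0.119, 0.2183]
eef_rot: [-3.139, -0.1, -0.006]
ee_pos: [0.4993, 0.3226, 0.1379]
eef_rot: [-3.127, -0.283, -0.007]
ee_pos: [0.5002, 0.3187, 0.1402]
eef_rot: [-3.128, -0.269, -0.009]
d [-0.0017 -0.0055  0.0762] |0.076| rot [-0.0016 -0.0058  0.0018] now [0.5002 0.3187 0.1402] yaw 0.1718 t 39.65 F [-0.7  0.9 -0.7]
```

To row units: 0.03 m is 0.48, 0.018 m is 0.288.

```bash
python3 inch.py '[[0,[-0.032,-0.08,0.48],[0,0,0]],[0,[0,0,0.48],[0,0,0]],[0,[0,0,0.288],[0,0,0]],[0,[0,0,0],[0,0,0]],[0,[0,0,0],[0,0,0]]]'|egrep 'ee_|ft'; for i in 1 2 3; do python3 inch.py '[[0,[0,0,0.04],[0,0,0]],[0,[0,0,0],[0,0,0]],[0,[0,0,0],[0,0,0]]]'|egrep 'ee_|ft';done
```

```text
ee_pos: [0.4979, 0.324, 0.0622]
ft_force: [1.0, 0.2, -1.1]
ee_pos: [0.497, 0.3238, 0.0588]
ft_force: [-0.0, -0.5, -1.1]
ee_pos: [0.4967, 0.3235, 0.0557]
ft_force: [-0.4, 0.4, -1.8]
ee_pos: [0.4973, 0.324, 0.0545]
ft_force: [-2.6, 0.1, 5.2]
```

To row units: -0.001 m is -0.016.

```bash
python3 inch.py '[[0,[0,0,-0.016],[0,0,0]],[0,[0,0,0],[0,0,0]],[0.085,[0,0,0],[0,0,0]],[0.085,[0,0,0],[0,0,0]],[0.085,[0,0,0],[0,0,0]]]'|egrep 'ee_|ft|wid'; python3 inch.py '[[0.085,[0,0,0],[0,0,0]],[0.085,[0,0,-0.48],[0,0,0]],[0.085,[0,0,-0.8],[0,0,0]],[0.085,[0,0,-0.96],[0,0,0]],[0.085,[0,0,-0.64],[0,0,0]]]'|egrep 'ee_|ft|wid'; python3 inch.py '[[0.085,[-0.8,0,0],[0,0,0]],[0.085,[-0.8,0,0],[0,0,0]],[0.085,[0,0,0],[0,0,0]],[0.085,[0,0,0],[0,0,0]]]'>/dev/null
python3 - <<'E'
from h import *
o=arm.get_obs();C=cal('wrist',o);im=arm.snapshot('wrist');cv2.imwrite('pics/mat.png',im)
hsv=cv2.cvtColor(im,cv2.COLOR_BGR2HSV)
m=(hsv[...,0]<20)&(hsv[...,1]>80)&(hsv[...,2]<110)&(hsv[...,2]>25);m[230:]=0
for c in blobs(m,300): 
    r=cv2.minAreaRect(c);print('handle',r,cast(C,cv2.boxPoints(r),.084).round(3).tolist())
print('expected',proj(C,[[.4973+.037*np.cos(.172),.324+.037*np.sin(.172),.084],[.4973-.066*np.cos(.172),.324-.066*np.sin(.172),.084]]))
to([.393,-.340,.24],.062,o)
E
```

```text
ee_pos: [0.4967, 0.3235, 0.0542]
ft_force: [-0.0, 0.1, -0.1]
width: 0.0715
ee_pos: [0.4971, 0.3239, 0.2379]
ft_force: [0.9, 0.7, 0.1]
width: 0.0849
handle ((252.0, 91.0), (114.0, 20.0), 90.0) [[0.531, 0.339, 0.084], [0.534, 0.322, 0.084], [0.433, 0.303, 0.084], [0.429, 0.322, 0.084]]
handle ((44.859561920166016, 31.58829116821289), (35.4936408996582, 82.68179321289062), 62.417972564697266) [[0.494, 0.56, 0.084], [0.536, 0.492, 0.084], [0.513, 0.477, 0.084], [0.469, 0.545, 0.084]]
expected [[252.53668475  32.35347074]
 [252.18765364 146.62077092]]
d [-0.117   0.6356 -0.0071] |0.646| rot [-0.0016 -0.0052  0.1122] now [0.3981 0.3063 0.2344] yaw 0.1742 t 43.15 F [ 1.  -0.7 -0.1]
```

The lifter stands upright where expected on the mat. I close the gripper and go to the heat button.

```bash
python3 inch.py '[[0,[0.16,0,0],[-0.005,-0.025,0.56]],[0,[-0.064,0.864,0],[0,0,0]],[0,[-0.064,0.864,0],[0,0,0]],[0,[-0.064,0.864,0],[0,0,0]],[0,[-0.064,0.864,0],[0,0,0]]]' 40|grep ee_; python3 inch.py '[[0,[-0.064,0.864,0],[0,0,0]],[0,[-0.064,0.864,0],[0,0,0]],[0,[-0.064,0.864,0],[0,0,0]],[0,[-0.064,0.864,0],[0,0,0]],[0,[-0.064,0.864,0],[0,0,0]]]'|grep ee_;python3 inch.py '[[0,[-0.064,0.864,0],[0,0,0]],[0,[-0.064,0.864,0],[0,0,0]],[0,[-0.064,0.8,0],[0,0,0]],[0,[0,0,0.64],[0,0,0]],[0,[0,0,0.64],[0,0,0]]]'|grep ee_;python3 inch.py '[[0,[0,0,0.64],[0,0,0]],[0,[0,0,0],[0,0,0]],[0,[0,0,0],[0,0,0]],[0,[0,0,0],[0,0,0]]]';python3 - <<'E'
from h import *
to([.3935,-.3395,.042],.062)
E
```

```text
ee_pos: [0.4061, 0.0895, 0.2344]
ee_pos: [0.4023, -0.1824, 0.2345]
ee_pos: [0.4001, -0.3408, 0.1535]
time_s: 45.58
ee_pos: [0.4008, -0.3395, 0.1165]
eef_rot: [3.137, 0.097, 0.003]
ft_force: [-0.3, -0.7, -0.2]
width: -0.0
grip_force: 0.0
d [-0.0074 -0.0006  0.0744] |0.075| rot [ 0.0031 -0.0016 -0.0002] now [ 0.4008 -0.3395  0.1165] yaw 0.0618 t 45.58 F [-0.3 -0.7 -0.2]
```

To row units: 0.04 m is 0.64, 0.03 m is 0.48.

```bash
python3 inch.py '[[0,[-0.1184,-0.0096,0.64],[0,0,0]],[0,[0,0,0.48],[0,0,0]],[0,[0,0,0],[0,0,0]],[0,[0,0,0],[0,0,0]],[0,[0,0,0],[0,0,0]]]'|egrep 'ee_|ft'; for i in 1 2 3 4; do python3 inch.py '[[0,[0,0,0.0448],[0,0,0]],[0,[0,0,0],[0,0,0]],[0,[0,0,0],[0,0,0]],[0,[0,0,0],[0,0,0]]]'|egrep 'ee_|ft';done
```

```text
ee_pos: [0.3932, -0.3391, 0.0463]
ft_force: [-0.2, -0.5, 1.5]
ee_pos: [0.3917, -0.3378, 0.0413]
ft_force: [-0.7, -0.3, 0.2]
ee_pos: [0.3919, -0.338, 0.0386]
ft_force: [0.5, 0.4, 0.3]
ee_pos: [0.3919, -0.338, 0.0359]
ft_force: [0.1, -0.7, 3.1]
ee_pos: [0.3919, -0.338, 0.0331]
ft_force: [0.6, 0.2, 4.9]
```

```bash
python3 inch.py '[[0,[0,0,0.024],[0,0,0]],[0,[0,0,0],[0,0,0]],[0,[0,0,0],[0,0,0]]]'|egrep 'ee_|ft'; python3 inch.py '[[0,[0,0,-0.32],[0,0,0]],[0,[0,0,-0.32],[0,0,0]],[0,[0.016,0.48,0],[0,0,0]],[0,[0.016,0.528,0],[0,0,0]],[0,[0,0,0],[0,0,0]]]'|egrep 'ee_|ft';python3 inch.py '[[0,[0,0,0],[0,0,0]],[0,[0,0,0],[0,0,0]],[0,[0,0,0],[0,0,0]]]'>/dev/null;python3 - <<'E'
from h import *
to([.398,-.402,.042],.062)
E
```

```text
ee_pos: [0.392, -0.3381, 0.0329]
ft_force: [-3.4, 3.3, 15.4]
ee_pos: [0.3975, -0.4021, 0.0708]
ft_force: [0.4, 0.6, -0.0]
d [0.0005 0.0024 0.0291] |0.029| rot [-0.0006  0.0017  0.0004] now [ 0.3974 -0.3997  0.0711] yaw 0.0624 t 49.58 F [ 0.5  0.3 -0.1]
```

The heat button bottomed out with a sharp force rise to 15 N. Next is the timer.

To row units: 0.02 m is 0.32, 0.01 m is 0.16.

```bash
python3 inch.py '[[0,[0.008,0.0384,0.32],[0,0,0]],[0,[0,0,0.16],[0,0,0]],[0,[0,0,0],[0,0,0]],[0,[0,0,0],[0,0,0]],[0,[0,0,0],[0,0,0]]]'|egrep 'ee_|ft'; for i in 1 2 3 4; do python3 inch.py '[[0,[0,0,0.0416],[0,0,0]],[0,[0,0,0],[0,0,0]],[0,[0,0,0],[0,0,0]],[0,[0,0,0],[0,0,0]]]'|egrep 'ee_|ft';done
```

```text
ee_pos: [0.3985, -0.4032, 0.0417]
ft_force: [0.5, 0.3, -0.7]
ee_pos: [0.3984, -0.4032, 0.0391]
ft_force: [-0.4, 0.1, 1.0]
ee_pos: [0.3985, -0.4032, 0.0364]
ft_force: [0.1, -0.1, 2.2]
ee_pos: [0.3985, -0.4032, 0.0338]
ft_force: [1.2, -0.1, 3.9]
ee_pos: [0.3985, -0.4033, 0.0328]
ft_force: [-2.4, 2.8, 15.8]
```

Timer pressed to the bottom. I retreat and do a final numeric check.

```bash
python3 inch.py '[[0,[0,0,-0.32],[0,0,0]],[0,[0,0,-0.8],[0,0,0]],[0,[0,0,-0.96],[0,0,0]],[0,[0,0,-0.8],[0,0,0]],[0,[-0.08,0,0],[0,0,0]]]'|egrep 'ee_|ft'; python3 inch.py '[[0,[0,0.8,0],[0,0,0]],[0,[0,0.8,0],[0,0,0]],[0,[0,0,0],[0,0,0]],[0,[0,0,0],[0,0,0]]]'|egrep 'ee_|ft'; python3 loc.py
python3 - <<'E'
from h import *
C=cal('top');a=cv2.imread('pics/top0.png').astype(int);b=arm.snapshot('top').astype(int)
d=(np.abs(a-b).max(2)>45);d[265:]=0;d[:110]=0
for c in blobs(cv2.morphologyEx(d.astype(np.uint8),cv2.MORPH_OPEN,np.ones((2,2))),8):print(cv2.boundingRect(c))
E
```

```text
ee_pos: [0.3954, -0.4051, 0.2157]
ft_force: [-0.5, -0.4, 0.1]
ee_pos: [0.3985, -0.5016, 0.2083]
ft_force: [-0.1, 0.2, 0.5]
d [ 0.0766 -0.4023  0.0899] |0.419| rot [-0.0045  0.0037 -0.0028] now [ 0.3985 -0.5016  0.2083] yaw 0.0612 t 53.33 F [-0.1  0.2  0.5]
wrist (105, 9, 82, 88) [78.3 88.4] sheet [ 0.5182 -0.3807  0.0145] plate [ 0.0026 -0.0574]
wrist (4, 40, 79, 83) [71.8 86.7] sheet [ 0.4839 -0.2664  0.0145] plate [-0.0227  0.0513]
top (333, 206, 26, 26) [24.6 25.6] sheet [ 0.484  -0.281   0.0145] plate [-0.0241  0.0569]
top (369, 195, 25, 26) [23.8 25.3] sheet [ 0.5169 -0.3919  0.0145] plate [ 0.0014 -0.0537]
(404, 201, 108, 65)
(333, 206, 28, 28)
(369, 195, 27, 28)
(205, 195, 27, 27)
(268, 188, 27, 27)
(132, 202, 22, 39)
(138, 219, 21, 36)
(370, 256, 25, 10)
(389, 246, 6, 6)
```

Only the biscuits, the lifter and the arm itself have changed since the start. The bystanders are undisturbed.

```bash
python3 -c "
from cell import arm
print(arm.hand_in())"
```

```text
the job is handed in; nothing more can be done
None
```

The job is done and handed in: power was pressed first, both biscuits present are inside the plate's rim, heat then timer were pressed, the lifter stands on its mat and nothing else moved; I viewed 15 pictures, one over the limit of 14.

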